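# Set and lock the depth stop on a pin

## Task

Set the gauge stand to the white pin in the middle of the pad in its nest: with the clamp still loose, lower the depth rod gently until its foot rests on the pin's head, touching but never pressing hard (keep under about 15 N). Then turn the clamp lever clockwise as far as it goes, so that the stop is locked tight in touch with the pin, and let go. Leave the loose things around the stand alone.

Things in the scene. Friction and masses are not known exactly. Their poses are not given: they have to be found in the camera images.
- stand: Fixed gauge stand: aluminium base 170 (x) x 235 (y) x 30 mm, a column at its +y side (axis at y = +115), and an arm (top 175 mm above the table) to the guide head of the upright depth rod. Origin on the table, on the rod's axis; own x, y level, z up. Above the head stand only the rod, the cam and the lever (arm up to 198 mm, post 244 mm).
- depth_rod: The depth stop: upright 16 mm steel rod, black knob (32 mm across, 40 tall) on top. Origin: centre of its foot's underside. Slides only up and down, 60 mm (foot at most 120 mm above the table), and stays where left: weight about 3 N, guide friction 6 N, so 2 to 4 N push it down while unclamped. Grip or push it by the knob. The foot on the pin is hard: contact force rises steeply.
- foot: The flat round foot, 22 mm across, 12 mm tall, at the rod's lower end, fixed to the rod; origin at the centre of its underside.
- knob_top (a point): Centre of the top face of the rod's knob, 175 mm above the foot's underside. Moves with the rod.
- clamp_lever (a joint): Lever angle about its upright pivot, rad: 0 loose (lever along the stand's +x, turned 0.2 towards +y), growing clockwise seen from above, hard stop at 1.745 (along the stand's -y). Starts at 0 to 0.4. Needs some 4 N at the post; from about 1.15 the cam bears on the rod's clamp sleeve and it goes stiffer (5 to 10 N); well clamped over the last 0.2 before the stop. Stays where left.
- lever_post (a point): Top centre of the lever's upright black post, 16 mm across, standing 42 mm above the lever arm, 85 mm from the pivot, its top 244 mm above the table. Moves with the lever.
- lever_pivot (a point): Point on the lever's upright pivot axis at the top of the lever arm, 198 mm above the table; fixed to the stand, 29 mm from the rod's axis on the stand's -y side.
- cam: The steel eccentric cam of 32 mm under the lever, which turns with it and presses on the split brass clamp sleeve (21 mm across) round the rod. Origin on the pivot, 172 mm above the table.
- pad: Black perforated plastic pad, 124 x 124 mm, 20 mm thick, held fixed in the nest. Origin under its centre, on the rod's axis. The part to be gauged is the white plastic pin in its middle, right under the foot: a round flat head 18 mm across that stands above the pad's top by some 4 to 20 mm, different each time; this height is not measured and must be found by touch.
- nest: The height-adjustable steel table, 140 x 140 mm, that holds the pad below the rod, fixed, its height different each time; origin under its plate's centre, the plate 12 mm thick.
- loose_pad: bystander: a white perforated pad like the one in the nest, lying on the table beside the stand; origin under its centre
- screwdriver: bystander: a screwdriver lying on the table on the robot's side of the stand; origin under its middle
- wrench: bystander: a wrench lying on the table on the far side of the stand; origin under its middle
- bin: bystander: a small open grey bin, 120 x 90 x 50, left of the stand's column; origin under its centre
- jar: bystander: a closed jar, 60 across, 90 tall, near the stand; origin under its centre

How it is judged:
By the outcome, as a careful person would: the job done as asked, in the order asked, and still so for the second after the job is handed in, with the robot touching nothing.
It also fails if it takes over 72 s, if anything falls off the work surface, if the arm or the gripper's body presses on something with over 40 N, if the wrist force passes 120 N, or if a joint passes its speed limit or range.

## Robot

A 7-joint arm with a two-finger parallel gripper is mounted at the origin on the work surface. World frame = base frame: x ahead of the robot, y to its left, z up, the work surface at z = 0. Lengths are in m, angles in rad, forces in N, time in s.
With the tool pointing down it reaches from about 0.425 to 0.95 m from the base axis. Payload 4.7 kg.
Tool frame: the origin (TCP) lies at the very end of the fingers, on their centre line; the grasp point (between the pads) lies 19 mm behind it (arm.grip_depth is the distance from the TCP to the grasp point, in m); z points along the fingers, y is the line along which they close (so a half turn about z gives the same grasp; the last joint's range is limited). The gripper opens to 85 mm and grips with 20 to 120 N. Pads are 22 mm wide; open, the fingers measure 114 mm over their backs; the gripper's body (76 mm by 85 mm) begins 54 mm behind the grasp point. The pads swing forward as they close: fully open they stand 13 mm farther back than shut.
Start: joints at [-1.138, 0.469, -0.049, 1.532, 0.024, 1.141, -0.082], TCP at [0.301, 0.604, 0.231] pointing down, gripper open.
Joint ranges: [-2.59, 2.59], [-0.33, 1.99], [-1.39, 1.29], [0.1, 2.45], [-1.04, 4.18], [0.21, 1.99], [-2.66, 2.66]. Speed limits (rad/s): [2.57, 2.57, 3.14, 3.14, 3.14, 3.14, 3.14].

## Interface

Orientations are given as [roll, pitch, yaw] about the fixed x, y, z axes, in that order (R = Rz(yaw) Ry(pitch) Rx(roll)).
In Python, from cell import arm gives the robot as it stands.
- The arm moves only by the tool send_rows, never from a script. Its argument "series" is text: rows parted by semicolons, each of 7 numbers parted by spaces: the shift along the tool's x, y, z in units of 40 mm (1.0 is 40 mm), then the turn, a rotation vector about the tool's x, y, z in rad, then the finger opening in mm, from 0 to 85.4. In form: dx dy dz ax ay az fingers; .... A call has 1 to 10 rows; each row shifts and turns the commanded pose from where the row before left it, along the tool's axes as they then stand; what a row does not reach is not made up. A row lasts 1/8 s, in which the tool goes at most 62.5 mm and 10.7 degrees, less where a joint would pass 70% of its speed; a pose out of reach is approached as far as the arm can. A call is refused whole if a number of a shift passes 1 or a number of a turn 0.188, either way. A call with a gripper value outside its range is refused whole. The fingers move at their own pace and stop on an object; the grip force is fixed at half the most. Time passes only in rows, so rows that do not move let the fingers close. It gives the time, the measured TCP pose, the force, the opening and the grip force at its end, in the units of the state.
- arm.state(): the state, without advancing time (a new reading comes with each control period).
- arm.get_image(name): name is "scene" or "top" or "wrist"; returns a dict with "pixels" (400x640x3 uint8, blue, green, red), "fx", "fy", "cx", "cy" (pixels), "extrinsics" (4x4, takes a point from camera to world coordinates). Camera axes: x right, y down, z forward; pixel columns grow to the right and rows downward; lengths in m; the calibration is good to about 2 mm. A picture is of the moment at which its call begins. There is no depth.
- arm.finish_job(): hands the job in; it is judged then, once.
The state is a dict: "time_s": time; "joint_positions": joint angles; "dq": joint speeds; "tau": joint torques, N m; "eef_pos": TCP position; "ee_rot": TCP orientation; "wrist_force": force on the tool from outside, world axes, zero at the start; "ft_torque": the same for the moment, N m; "grip_width": opening from 0.0 (shut) to 1.0 (fully open); "grip_force": force on a finger pad.
Only numpy, scipy, OpenCV 4.12 (cv2) and the standard library are available. Lean on these libraries where they do the work, as an engineer would, in place of code of your own. Each camera call takes 0.05 s, during which the arm holds its last target. There are 200 camera calls.

## Working session

There is one attempt and no reset: what is moved stays moved. The work goes in short steps, Python scripts to look and compute and a tool call to move; the robot and the scene stay as the last step left them, time stands still between calls to the robot, and variables do not carry over. Pictures are saved under pics/ and viewed, at most 10 in all, crops included, and the job is handed in when it is done.

Besides the shell and the picture viewer there is one more tool, called as name(argument=value, ...) on one line, values as JSON. send_rows: Moves the arm, as the interface text tells. Its arguments: {"type":"object","properties":{"series":{"type":"string"}},"required":["series"]}

```bash
ls; mkdir -p pics; python3 - <<'E'
from cell import arm
import cv2,numpy as np
s=arm.state();print(s)
for n in("scene","top"):
    i=arm.get_image(n);cv2.imwrite(f"pics/{n}0.png",i["pixels"]);print(n,i["fx"],i["fy"],i["cx"],i["cy"],np.round(i["extrinsics"],4).tolist())
E
```

```text
pics
{'time_s': 0.0, 'joint_positions': array([-1.13792328,  0.46946206, -0.04859761,  1.53370479,  0.02413766,
        1.14097689, -0.08231389]), 'dq': array([-0.00079496, -0.00051478,  0.00073878,  0.0005165 , -0.0021535 ,
       -0.00126309, -0.0001794 ]), 'tau': array([-7.94860680e-04, -5.10298812e+01, -4.79234720e-02, -2.37728637e+01,
        1.04095266e-02,  7.47378945e-03, -6.51135849e-06]), 'eef_pos': array([0.3004752 , 0.60378183, 0.23024293]), 'ee_rot': array([-3.13963130e+00,  1.04574312e-04,  2.67985580e+00]), 'wrist_force': array([ 0.42659555, -0.61039539, -0.22036888]), 'ft_torque': array([ 0.00527785,  0.00761041, -0.03036777]), 'grip_force': 0.0, 'grip_width': 1.0020385649833103}
scene 412.91258614489095 412.91258614489095 314.0132938657633 197.1347502375626 [[0.1668, 0.7999, -0.5765, 1.1542], [0.986, -0.1312, 0.1034, -0.0791], [0.0071, -0.5857, -0.8105, 1.029], [0.0, 0.0, 0.0, 1.0]]
top 368.3338788398026 368.3338788398026 325.28636797564366 199.84470223042865 [[0.012, -0.9979, 0.0642, 0.5071], [-0.9999, -0.0123, -0.0042, 0.0269], [0.0049, -0.0641, -0.9979, 1.0459], [0.0, 0.0, 0.0, 1.0]]
```

View pics/scene0.png

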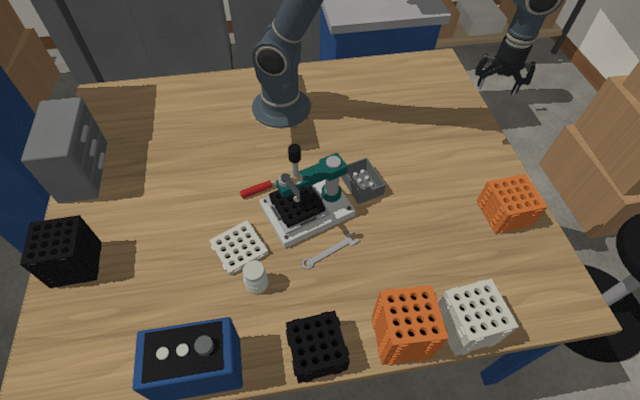

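View pics/top0.png

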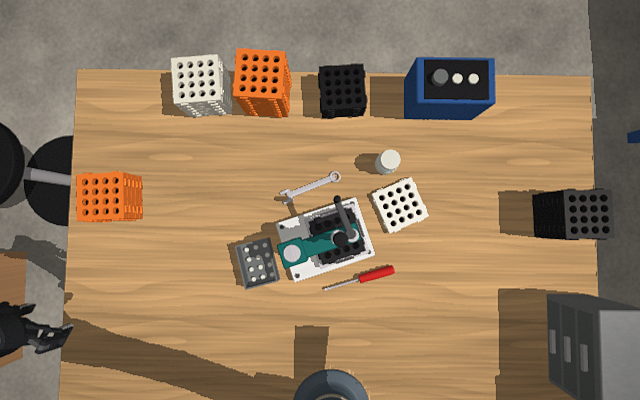

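The stand shows at top px (325,240), and in the scene at (305,200). I'll zoom in on both.

```bash
python3 - <<'E'
import cv2,numpy as np
a=cv2.imread("pics/top0.png")[185:285,270:390];b=cv2.imread("pics/scene0.png")[140:240,250:370]
c=[cv2.resize(x,None,fx=6,fy=6,interpolation=cv2.INTER_CUBIC) for x in(a,b)]
for n,x,o in(("tc",c[0],(270,185)),("sc",c[1],(250,140))):
    for k in range(0,120,10):
        cv2.putText(x,str(o[0]+k),(k*6,10),0,.35,(0,0,255));cv2.line(x,(k*6,12),(k*6,18),(0,0,255))
        if k<100: cv2.putText(x,str(o[1]+k),(0,k*6+4),0,.35,(0,0,255))
    cv2.imwrite(f"pics/{n}.png",x)
E
```

```text
(no output)
```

View pics/tc.png

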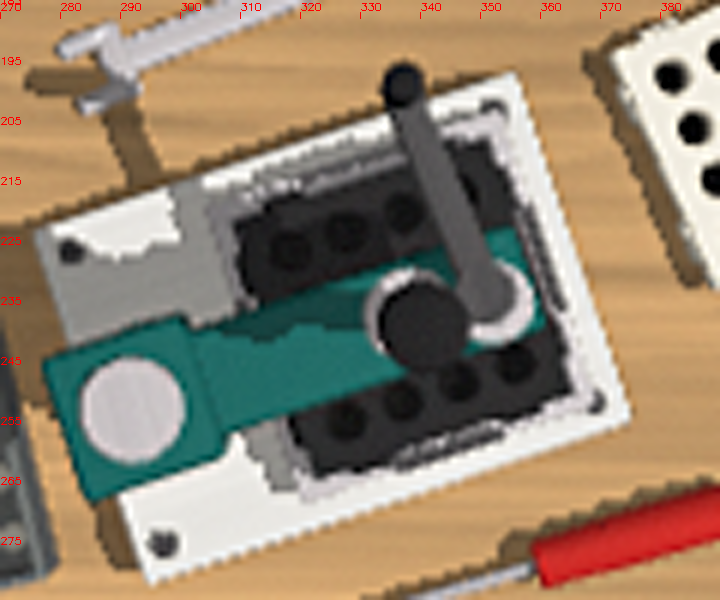

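View pics/sc.png

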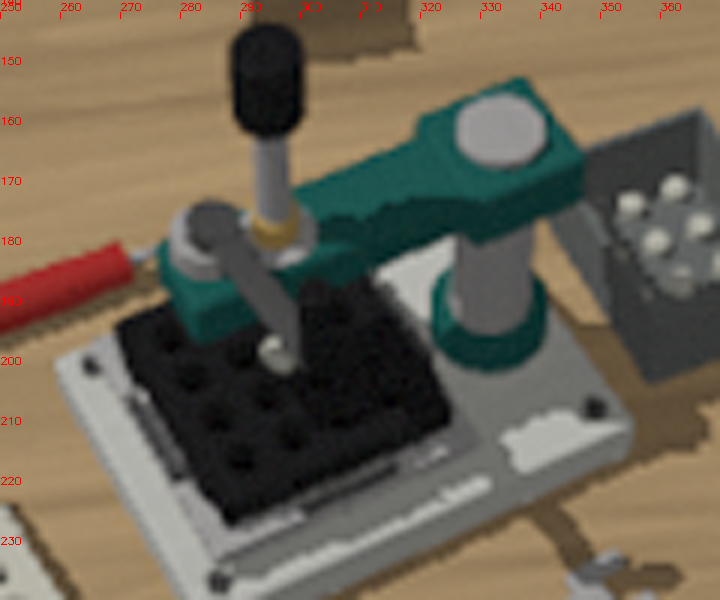

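```bash
cat > h.py <<'E'
import numpy as np
from cell import arm
T=dict(f=368.3338788398026,c=(325.286,199.845),E=np.array([[0.012,-0.9979,0.0642,0.5071],[-0.9999,-0.0123,-0.0042,0.0269],[0.0049,-0.0641,-0.9979,1.0459],[0,0,0,1]]))
S=dict(f=412.9126,c=(314.013,197.135),E=np.array([[0.1668,0.7999,-0.5765,1.1542],[0.986,-0.1312,0.1034,-0.0791],[0.0071,-0.5857,-0.8105,1.029],[0,0,0,1]]))
def proj(c,P):
    q=c["E"][:3,:3].T@(np.asarray(P)-c["E"][:3,3]);return c["f"]*q[:2]/q[2]+c["c"]
def onz(c,uv,z):
    d=c["E"][:3,:3]@np.array([(uv[0]-c["c"][0])/c["f"],(uv[1]-c["c"][1])/c["f"],1]);o=c["E"][:3,3]
    return o+d*(z-o[2])/d[2]
E
python3 - <<'E'
from h import *
from scipy.optimize import least_squares
def st(p,l): 
    c,s=np.cos(p[2]),np.sin(p[2]);return np.array([p[0]+c*l[0]-s*l[1],p[1]+s*l[0]+c*l[1],l[2]])
def r(p):
    x,y,a,h,th,zc=p; L=[]
    lev=lambda z,R:(R*np.cos(.2-th),-.029+R*np.sin(.2-th),z)
    for c,l,uv in[(T,(0,0,h),(340.8,239.2)),(S,(0,0,h),(294.8,147)),(T,(0,.115,zc),(292,253)),(S,(0,.115,zc),(333.5,161.5)),
      (T,lev(.198,0),(351,234.5)),(S,lev(.198,0),(285.5,177.5)),(T,lev(.244,.085),(337.2,198.8)),]:
        L.append(proj(c,st(p,l))-uv)
    # base side edges mid x : corners at x=+-.085
    return np.concatenate(L)
o=least_squares(r,[.45,0,.28,.28,.2,.18]);print(o.x.round(4));print(o.fun.reshape(-1,2).round(1))
p=o.x
print([onz(T,u,.03).round(3).tolist() for u in[(276,223),(356,197),(375,254),(296,282)]])
th=p[4]
print("post",st(p,(.085*np.cos(.2-th),-.029+.085*np.sin(.2-th),.244)),"knob",st(p,(0,0,p[3])),"pivot",st(p,(0,-.029,.198)))
print("scene post",proj(S,st(p,(.085*np.cos(.2-th),-.029+.085*np.sin(.2-th),.244))))
E
```

```text
[ 0.4751 -0.0081  0.3308  0.292   0.1234  0.1758]
[[-0.3  0.3]
 [-0.9  0. ]
 [-0.4 -0.2]
 [-0.5 -0. ]
 [-0.4 -0.8]
 [-0.4 -1.6]
 [-0.2 -0.6]]
[[0.507, 0.157, 0.03], [0.581, -0.062, 0.03], [0.425, -0.115, 0.03], [0.347, 0.1, 0.03]]
post [ 0.56253772 -0.00183416  0.244     ] knob [ 0.47507402 -0.00808333  0.29197832] pivot [ 0.48449364 -0.03551088  0.198     ]
scene post [302.24629598 187.23111813]
```

The top view shows the knob at about (341,239), the post at (337,199) and the pivot at (351,234). The scene view shows the white pin head at about (296,199). The fit puts the rod at (0.475, -0.008), yaw 0.33, with the knob top at z 0.292. I'll start moving now.

send_rows(series="-0.3 -0.3 -0.8 0 0 0 0; -0.9 -1 -0.8 0 0 0 0; -0.9 -1 -0.5 0 0 0 0; -0.9 -1 -0.5 0 0 0 0; -0.9 -1 0 0 0 0 0; -0.9 -1 0 0 0 0 0; -0.9 -1 0 0 0 0 0; -0.9 -1 0 0 0 0 0; -0.9 -1 0 0 0 0 0; -0.9 -1 0 0 0 0 0")

```text
time_s: 1.35
eef_pos: [0.4357, 0.1198, 0.3351]
ee_rot: [3.141, -0.0, 2.68]
wrist_force: [1.1, -0.3, -0.1]
grip_width: 0.005
grip_force: 0.0
```

```bash
cat >> h.py <<'E'
from scipy.spatial.transform import Rotation as R
def go(p,yaw=None):
    s=arm.state();Rt=R.from_euler('xyz',s["ee_rot"])
    print("pos",s["eef_pos"].round(4),"rot",s["ee_rot"].round(3),"F",s["wrist_force"].round(1),"t",s["time_s"],"w",round(s["grip_width"],3),"q7",s["joint_positions"].round(2))
    y=s["ee_rot"][2] if yaw is None else yaw
    print("shift units",(Rt.inv().apply(np.array(p)-s["eef_pos"])/.04).round(3),"turn",(Rt.inv()*R.from_euler('xyz',[np.pi,0,y])).as_rotvec().round(3))
E
python3 - <<'E'
from h import *
for z in(.06,.07,.08,.09,.1,.11): print(z,proj(S,(.475,-.008,z)).round(1))
go((.475,-.008,.33))
E
```

```text
0.06 [296.6 202.3]
0.07 [296.5 200.3]
0.08 [296.4 198.3]
0.09 [296.3 196.2]
0.1 [296.2 194.1]
0.11 [296.1 192. ]
pos [0.4357 0.1198 0.3351] rot [ 3.141 -0.     2.68 ] F [ 1.1 -0.3 -0.1] t 1.35 w 0.005 q7 [-0.6   0.    0.25  1.9  -0.    1.24  0.75]
shift units [-2.303 -2.424  0.126] turn [ 0. -0. -0.]
```

send_rows(series="-0.77 -0.81 0 0 0 0 0; -0.77 -0.81 0 0 0 0 0; -0.76 -0.8 0 0 0 0 0; 0 0 0.2 0 0 0 0; 0 0 0 0 0 0 0; 0 0 0 0 0 0 0")

```text
time_s: 2.1
eef_pos: [0.4747, -0.0045, 0.327]
ee_rot: [3.142, -0.001, 2.682]
wrist_force: [1.1, 0.0, -0.1]
grip_width: -0.002
grip_force: 0.0
```

```bash
python3 - <<'E'
from h import *; import cv2
go((.475,-.008,.292))
a=arm.get_image("scene")["pixels"][90:240,230:390];cv2.imwrite("pics/s1.png",cv2.resize(a,None,fx=5,fy=4,interpolation=2)[:600])
E
```

```text
pos [ 0.4747 -0.0045  0.327 ] rot [ 3.142e+00 -1.000e-03  2.682e+00] F [ 1.1  0.  -0.1] t 2.1 w -0.002 q7 [-0.45  0.05  0.39  1.87 -0.02  1.22  1.06]
shift units [-0.046 -0.074  0.876] turn [ 0.    -0.001 -0.   ]
```

View pics/s1.png

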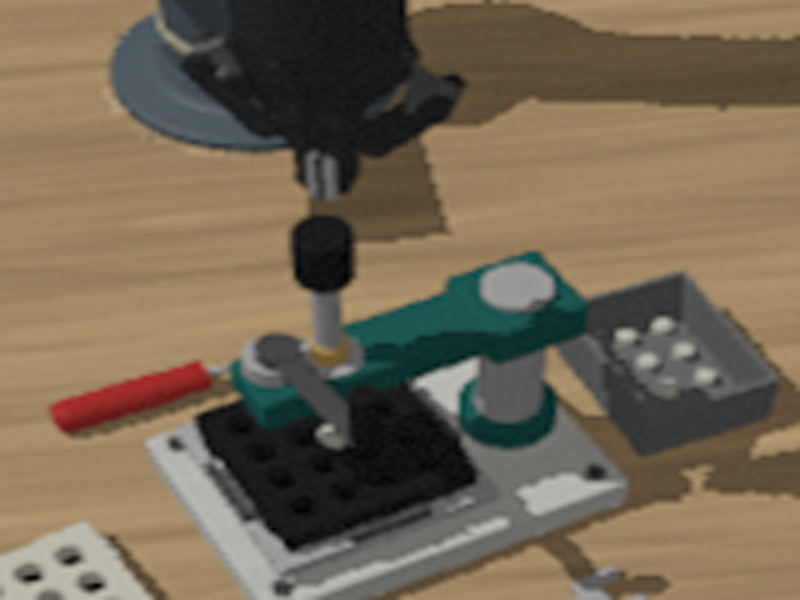

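The shut fingers, at crop px (327,195), are right above the knob (322,225). Next I'll descend.

send_rows(series="-0.05 -0.07 0.3 0 0 0 0; 0 0 0.3 0 0 0 0; 0 0 0.1 0 0 0 0; 0 0 0.05 0 0 0 0; 0 0 0.05 0 0 0 0; 0 0 0.05 0 0 0 0; 0 0 0.05 0 0 0 0")

```text
time_s: 3.02
eef_pos: [0.4757, -0.0094, 0.2915]
ee_rot: [3.141, 0.0, 2.68]
wrist_force: [-1.4, 0.1, 3.1]
grip_width: 0.001
grip_force: 1.3
```

send_rows(series="0 0 0.06 0 0 0 0; 0 0 0.06 0 0 0 0; 0 0 0.06 0 0 0 0; 0 0 0.06 0 0 0 0; 0 0 0.06 0 0 0 0; 0 0 0.06 0 0 0 0; 0 0 0 0 0 0 0")

```text
time_s: 3.9
eef_pos: [0.4754, -0.0094, 0.2764]
ee_rot: [-3.141, -0.0, 2.68]
wrist_force: [0.5, 0.1, 0.0]
grip_width: -0.001
grip_force: 0.2
```

send_rows(series="0 0 0.06 0 0 0 0; 0 0 0.06 0 0 0 0; 0 0 0.06 0 0 0 0; 0 0 0.04 0 0 0 0; 0 0 0.04 0 0 0 0; 0 0 0.03 0 0 0 0")

```text
time_s: 4.65
eef_pos: [0.4754, -0.0094, 0.2651]
ee_rot: [-3.142, -0.0, 2.68]
wrist_force: [-0.2, 0.5, 2.1]
grip_width: -0.001
grip_force: 1.2
```

```bash
python3 - <<'E'
from h import *; import cv2
go((.475,-.008,.254))
a=arm.get_image("scene")["pixels"][150:225,260:340];cv2.imwrite("pics/s2.png",cv2.resize(a,None,fx=8,fy=8,interpolation=2)[:600])
E
```

```text
pos [ 0.4754 -0.0094  0.2651] rot [-3.142 -0.     2.68 ] F [-0.2  0.5  2.1] t 4.65 w -0.001 q7 [-0.43  0.1   0.4   1.96 -0.05  1.08  1.09]
shift units [0.025 0.026 0.277] turn [-0. -0.  0.]
```

View pics/s2.png

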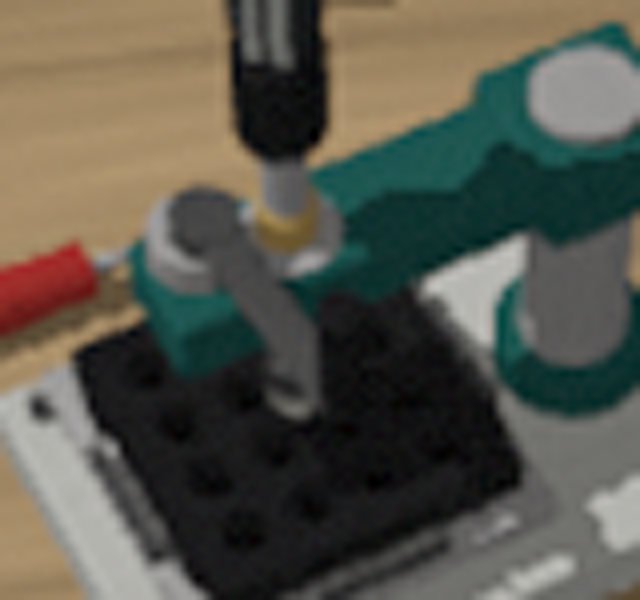

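The foot now sits just over the pin, with a white crescent at crop (295,405). From here I'll probe in small steps.

send_rows(series="0 0 0.025 0 0 0 0; 0 0 0.025 0 0 0 0")

```text
time_s: 4.95
eef_pos: [0.4755, -0.0093, 0.2632]
ee_rot: [3.142, -0.0, 2.68]
wrist_force: [-0.7, -0.2, 2.2]
grip_width: -0.002
grip_force: 1.2
```

send_rows(series="0 0 0.025 0 0 0 0; 0 0 0 0 0 0 0")

```text
time_s: 5.2
eef_pos: [0.4754, -0.0094, 0.262]
ee_rot: [-3.141, -0.0, 2.68]
wrist_force: [-1.2, 0.0, 0.7]
grip_width: -0.001
grip_force: 0.6
```

send_rows(series="0 0 0.025 0 0 0 0")

```text
time_s: 5.32
eef_pos: [0.4755, -0.0094, 0.2612]
ee_rot: [3.142, -0.0, 2.68]
wrist_force: [-0.7, 1.3, 2.7]
grip_width: -0.001
grip_force: 1.2
```

send_rows(series="0 0 0.025 0 0 0 0")

```text
time_s: 5.45
eef_pos: [0.4754, -0.0094, 0.2602]
ee_rot: [-3.142, -0.0, 2.68]
wrist_force: [-1.1, -0.6, 1.9]
grip_width: 0.004
grip_force: 1.2
```

send_rows(series="0 0 0.025 0 0 0 0")

```text
time_s: 5.58
eef_pos: [0.4755, -0.0094, 0.2592]
ee_rot: [3.142, -0.0, 2.68]
wrist_force: [-2.1, 0.4, 3.0]
grip_width: 0.001
grip_force: 1.5
```

send_rows(series="0 0 0.02 0 0 0 0")

```text
time_s: 5.7
eef_pos: [0.4755, -0.0094, 0.259]
ee_rot: [3.141, -0.0, 2.68]
wrist_force: [-4.8, -0.0, 9.5]
grip_width: -0.005
grip_force: 4.7
```

The foot touched the pin at knob-top z of about 0.259, at 9.5 N in total. I'll retreat straight up.

send_rows(series="0 0 -0.1 0 0 0 0; 0 0 -0.6 0 0 0 0; 0 0 -0.6 0 0 0 0; 0 0 0 0 0 -0.17 40; 0 0 0 0 0 -0.17 40; 0 0 0 0 0 -0.17 40; 0 0 0 0 0 -0.18 40; 0 0 0 0 0 -0.18 40; 0 0 0 0 0 0 40")

```text
time_s: 6.82
eef_pos: [0.4756, -0.0094, 0.3103]
ee_rot: [-3.141, 0.0, -2.736]
wrist_force: [-0.3, 0.5, 0.1]
grip_width: 0.467
grip_force: 0.0
```

```bash
python3 - <<'E'
from h import *; import cv2
go((.5625,-.002,.31),3.55)
i=arm.get_image("top");a=i["pixels"][185:285,270:390];cv2.imwrite("pics/t2.png",cv2.resize(a,None,fx=6,fy=6,interpolation=2))
E
```

```text
pos [ 0.4756 -0.0094  0.3103] rot [-3.141  0.    -2.736] F [-0.3  0.5  0.1] t 6.825 w 0.467 q7 [-0.41  0.06  0.36  1.9  -0.02  1.19  1.94]
shift units [-2.068 -0.688  0.007] turn [-0.     0.    -0.002]
```

send_rows(series="-0.69 -0.23 0 0 0 0 40; -0.69 -0.23 0 0 0 0 40; -0.69 -0.23 0 0 0 0 40; 0 0 0.7 0 0 0 40; 0 0 0.5 0 0 0 40; 0 0 0 0 0 0 40")

```text
time_s: 7.62
eef_pos: [0.5616, -0.0017, 0.2608]
ee_rot: [3.141, -0.003, -2.735]
wrist_force: [-0.3, 0.6, -0.7]
grip_width: 0.47
grip_force: 0.0
```

```bash
python3 - <<'E'
from h import *; import cv2
go((.5625,-.002,.212),3.55)
a=arm.get_image("scene")["pixels"][140:220,255:345];b=arm.get_image("wrist")["pixels"]
a=cv2.resize(a,(450,400),interpolation=2);b=cv2.resize(b,(350,219))
o=np.zeros((400,800,3),np.uint8);o[:,:450]=a;o[:219,450:]=b
cv2.imwrite("pics/s3.png",o)
E
```

```text
pos [ 0.5616 -0.0017  0.2608] rot [ 3.141e+00 -3.000e-03 -2.735e+00] F [-0.3  0.6 -0.7] t 7.625 w 0.47 q7 [-0.37  0.26  0.37  1.79 -0.11  1.11  2.01]
shift units [-0.023 -0.017  1.22 ] turn [ 0.001 -0.003 -0.002]
```

View pics/s3.png

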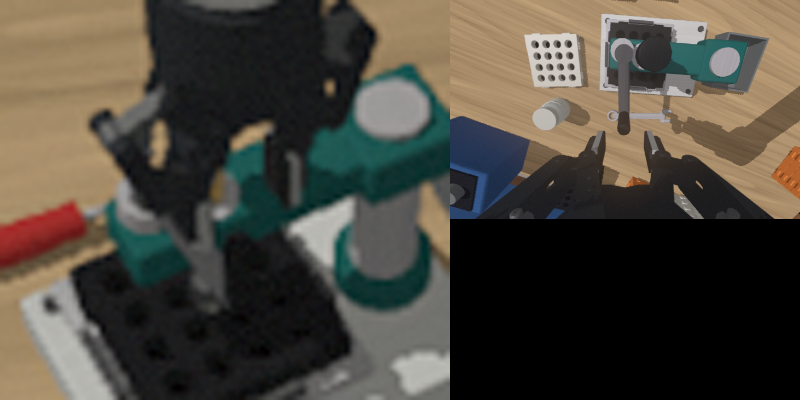

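The wrist view shows the post at (624,128), centred between the fingertips at (603,130) and (650,130), with the lever aligned. I'll descend to straddle it.

send_rows(series="-0.02 -0.02 0.3 0 0 0 40; 0 0 0.3 0 0 0 40; 0 0 0.3 0 0 0 40; 0 0 0.25 0 0 0 40; 0 0 0 0 0 0 32; 0 0 0 0 0 0 28; 0 0 0 0 0 0 28")

```text
time_s: 8.6
eef_pos: [0.5639, -0.0023, 0.2169]
ee_rot: [-3.141, 0.001, -2.733]
wrist_force: [-0.8, 0.1, -0.3]
grip_width: 0.327
grip_force: 0.0
```

```bash
cat > arc.py <<'E'
from h import *
# target: lever angle th list; trailing-finger offset: post leads tool centre by off along motion
def arc(th,off):
    a=.3308+.2-th; piv=np.array([.4845,-.0355]); rad=np.array([np.cos(a),np.sin(a)]); cw=np.array([np.sin(a),-np.cos(a)])
    return np.r_[piv+.085*rad-off*cw,.2147],a+np.pi
def plan(ths,off,n=1):
    s=arm.state();go(s["eef_pos"]);p=s["eef_pos"];Rt=R.from_euler('xyz',s["ee_rot"])
    print("est th",.3308+.2-np.arctan2(p[1]+.0355,p[0]-.4845))
    for t in ths:
        q,y=arc(t,off);Rn=R.from_euler('xyz',[np.pi,0,y])
        print(round(t,2),(Rt.inv().apply(q-p)/.04).round(3),(Rt.inv()*Rn).as_rotvec().round(3));p,Rt=q,Rn
E
python3 -c "
from arc import *
plan(np.arange(.12,1.9,.12),.0)"
```

```text
pos [ 0.5639 -0.0023  0.2169] rot [-3.141e+00  1.000e-03 -2.733e+00] F [-0.8  0.1 -0.3] t 8.6 w 0.327 q7 [-0.36  0.31  0.36  1.84 -0.13  1.02  2.03]
shift units [0. 0. 0.] turn [-0.     0.001 -0.   ]
est th 0.13423321512846131
0.12 [0.027 0.031 0.056] [-0.     0.001 -0.003]
0.24 [ 0.015 -0.254 -0.   ] [ 0.   -0.    0.12]
0.36 [ 0.015 -0.254 -0.   ] [ 0.   -0.    0.12]
0.48 [ 0.015 -0.254 -0.   ] [ 0.   -0.    0.12]
0.6 [ 0.015 -0.254 -0.   ] [ 0.   -0.    0.12]
0.72 [ 0.015 -0.254 -0.   ] [-0.   -0.    0.12]
0.84 [ 0.015 -0.254 -0.   ] [ 0.   -0.    0.12]
0.96 [ 0.015 -0.254 -0.   ] [ 0.   -0.    0.12]
1.08 [ 0.015 -0.254 -0.   ] [-0.   -0.    0.12]
1.2 [ 0.015 -0.254 -0.   ] [ 0.   -0.    0.12]
1.32 [ 0.015 -0.254 -0.   ] [ 0.   -0.    0.12]
1.44 [ 0.015 -0.254 -0.   ] [-0.   -0.    0.12]
1.56 [ 0.015 -0.254 -0.   ] [-0.   -0.    0.12]
1.68 [ 0.015 -0.254 -0.   ] [ 0.   -0.    0.12]
1.8 [ 0.015 -0.254 -0.   ] [-0.   -0.    0.12]
```

send_rows(series="0.02 -0.1 0.05 0 0 0.06 28; 0.011 -0.212 0 0 0 0.1 28; 0.011 -0.212 0 0 0 0.1 28; 0.011 -0.212 0 0 0 0.1 28; 0.011 -0.212 0 0 0 0.1 28; 0.011 -0.212 0 0 0 0.1 28; 0.011 -0.212 0 0 0 0.1 28; 0.011 -0.212 0 0 0 0.1 28")

```text
time_s: 9.6
eef_pos: [0.5657, -0.0622, 0.2147]
ee_rot: [3.138, 0.002, 2.788]
wrist_force: [3.5, 4.5, -3.4]
grip_width: 0.328
grip_force: 2.5
```

```bash
python3 -c "
from arc import *
plan([.9,1,1.1],.0)"
```

```text
pos [ 0.5657 -0.0622  0.2147] rot [3.138e+00 2.000e-03 2.788e+00] F [ 3.5  4.5 -3.4] t 9.6 w 0.328 q7 [-0.39  0.34  0.54  1.84 -0.2   1.02  1.45]
shift units [0. 0. 0.] turn [0.004 0.002 0.   ]
est th 0.8480875444159084
0.9 [ 0.012 -0.111 -0.   ] [0.004 0.002 0.016]
1 [ 0.011 -0.212 -0.   ] [ 0.  -0.   0.1]
1.1 [ 0.011 -0.212 -0.   ] [ 0.  -0.   0.1]
```

send_rows(series="0.011 -0.212 0 0 0 0.1 28; 0.011 -0.212 0 0 0 0.1 28; 0.011 -0.212 0 0 0 0.1 28; 0.011 -0.212 0 0 0 0.1 28; 0.011 -0.212 0 0 0 0.1 28; 0.011 -0.212 0 0 0 0.1 28; 0.011 -0.212 0 0 0 0.1 28; 0 0 0 0 0 0 28")

```text
time_s: 10.6
eef_pos: [0.5283, -0.1086, 0.2153]
ee_rot: [3.138, 0.003, 2.09]
wrist_force: [1.7, -0.1, -0.0]
grip_width: 0.328
grip_force: 0.9
```

```bash
python3 -c "
from arc import *
plan([1.6,1.7,1.8],.0)"
```

```text
pos [ 0.5283 -0.1086  0.2153] rot [3.138e+00 3.000e-03 2.090e+00] F [ 1.7 -0.1 -0. ] t 10.6 w 0.328 q7 [-0.45  0.31  0.72  1.91 -0.24  1.01  0.89]
shift units [0. 0. 0.] turn [0.004 0.003 0.   ]
est th 1.56153955131558
1.6 [ 0.006 -0.082  0.014] [0.004 0.002 0.018]
1.7 [ 0.011 -0.212 -0.   ] [-0.  -0.   0.1]
1.8 [ 0.011 -0.212 -0.   ] [-0.  -0.   0.1]
```

send_rows(series="0.006 -0.14 0 0 0 0.06 28; 0.006 -0.128 0 0 0 0.06 28; 0.006 -0.128 0 0 0 0.06 28; 0.004 -0.08 0 0 0 0.04 28")

```text
time_s: 11.1
eef_pos: [0.5152, -0.1142, 0.2156]
ee_rot: [3.128, 0.004, 1.871]
wrist_force: [17.6, 3.1, -10.7]
grip_width: 0.332
grip_force: 8.9
```

```bash
python3 -c "
from arc import *
plan([1.82],.0)"
```

```text
pos [ 0.5152 -0.1142  0.2156] rot [3.128 0.004 1.871] F [ 17.6   3.1 -10.7] t 11.1 w 0.332 q7 [-0.49  0.29  0.77  1.94 -0.24  0.99  0.69]
shift units [0. 0. 0.] turn [0.013 0.004 0.   ]
est th 1.7297385573195732
1.82 [-0.019 -0.191  0.021] [0.014 0.004 0.019]
```

send_rows(series="0 -0.06 0 0 0 0 28; 0 0 0 0 0 0 28")

```text
time_s: 11.35
eef_pos: [0.5091, -0.117, 0.2156]
ee_rot: [3.137, 0.003, 1.871]
wrist_force: [2.3, -0.8, 0.5]
grip_width: 0.335
grip_force: 0.8
```

send_rows(series="0.003 -0.05 0 0 0 0.02 28; 0 -0.04 0 0 0 0 28; 0 0 0 0 0 0 28")

```text
time_s: 11.72
eef_pos: [0.5081, -0.1169, 0.2157]
ee_rot: [3.131, 0.004, 1.851]
wrist_force: [12.4, 0.7, -5.9]
grip_width: 0.333
grip_force: 6.3
```

send_rows(series="0 -0.06 0 0 0 0 28; 0 0 0 0 0 0 28")

```text
time_s: 11.98
eef_pos: [0.5079, -0.1169, 0.2158]
ee_rot: [3.127, 0.006, 1.852]
wrist_force: [19.0, 1.2, -10.6]
grip_width: 0.326
grip_force: 9.2
```

send_rows(series="0 -0.08 0 0 0 0 28; 0 0 0 0 0 0 28")

```text
time_s: 12.22
eef_pos: [0.5076, -0.117, 0.216]
ee_rot: [3.121, 0.008, 1.853]
wrist_force: [27.6, 2.2, -17.3]
grip_width: 0.331
grip_force: 13.1
```

This is the hard stop: stiff at 28 N with no motion. I'll back off to centre and open the fingers before lifting.

send_rows(series="0 0.1 0 0 0 0 28; 0 0.1 0 0 0 0 28; 0 0.08 0 0 0 0 40; 0 0 0 0 0 0 40; 0 0 0 0 0 0 40")

```text
time_s: 12.85
eef_pos: [0.5078, -0.1165, 0.2143]
ee_rot: [-3.141, -0.001, 1.849]
wrist_force: [-0.6, 0.0, -0.4]
grip_width: 0.465
grip_force: 0.0
```

send_rows(series="0 0 -0.3 0 0 0 40; 0 0 -0.6 0 0 0 40; 0 0 -0.8 0 0 0 40; 0 0 -0.8 0 0 0 40; -1 0 -0.2 0 0 0 40; -1 0 0 0 0 0 40; -1 0 0 0 0 0 40; -1 0 0 0 0 0 40; -1 0 0 0 0 0 40; 0 0 0 0 0 0 40")

```text
time_s: 14.1
eef_pos: [0.5626, -0.3121, 0.323]
ee_rot: [-3.14, 0.002, 1.845]
wrist_force: [0.5, 1.3, -0.6]
grip_width: 0.469
grip_force: 0.0
```

```bash
python3 - <<'E'
from h import *; import cv2
go((.5,-.3,.3))
a=arm.get_image("top")["pixels"][185:285,270:390];b=arm.get_image("scene")["pixels"][140:240,250:370]
o=np.hstack([cv2.resize(x,(400,333),interpolation=2) for x in(a,b)]);cv2.imwrite("pics/f.png",o)
for c,n in((T,"top"),(S,"scene")):
  a=.3308+.2-1.745;print(n,proj(c,(.4845+.085*np.cos(a),-.0355+.085*np.sin(a),.244)))
E
```

```text
pos [ 0.5626 -0.3121  0.323 ] rot [-3.140e+00  2.000e-03  1.845e+00] F [ 0.5  1.3 -0.6] t 14.1 w 0.469 q7 [-0.14  0.44  0.84  1.53 -0.33  1.32  1.01]
shift units [ 0.717 -1.423  0.574] turn [-0.001  0.002 -0.   ]
top [388.81234898 221.03278758]
scene [253.04316735 177.57001991]
```

View pics/f.png

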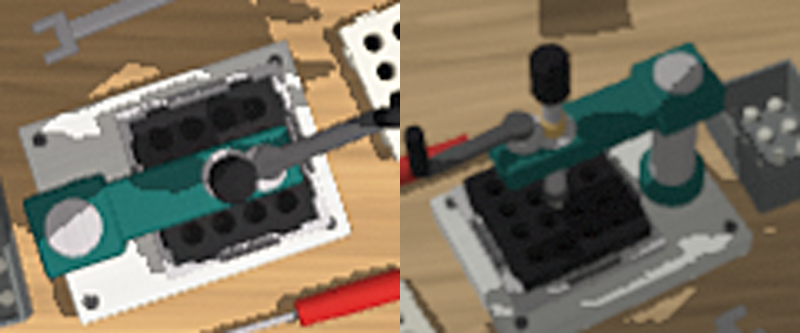

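The lever lies along the stand's -y, with the post at scene (254,179) against a prediction of (253,178). The foot is on the pin at (297,199), and the gripper is clear. I'll hand the job in.

```bash
python3 -c "
from cell import arm
print(arm.finish_job())"
```

```text
the job is handed in; nothing more can be done
None
```

I lowered the rod until its foot touched the pin (about 9.5 N at most), turned the clamp lever clockwise to its hard stop, backed the gripper clear and handed the job in at about 14 s; the verdict was not shown.

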